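# Shut the balance's draft shield and tare it touch-free

### The job

The small vial on the balance's pan is to be tared: with the fingertips, slide the open glass lid of the draft shield fully shut by pushing its raised grip bar from behind, without gripping or forcing it. Then trigger the tare without contact: hold the fingertips two to three centimetres straight above the left-hand round sensor window of the console (left as you face the balance) for two seconds, and take the hand well away, at least 15 cm. Do not touch the console, do not bring the fingertips close over the right-hand window (it would print), do not lift or pick up anything, and leave the vial and the things around the balance as they are.

Things in the scene. Friction and masses are not known exactly. Their poses are not given: they have to be found in the camera images.
- balance: White laboratory balance fixed to the bench, 300 mm deep (x), 160 mm wide (y). Origin: centre of its footprint, on the bench; +x to its rear, +y to its left side as the operator faces it; yaw up to 0.15 rad. From the front: console (x -150 to -51 mm), glass draft shield (x -53 to 77 mm, 155 mm high with its rails) over a steel pan, white rear housing (to x 150 mm, 148 mm high).
- console: The balance's low white front console, 99 x 160 mm, top at 52 mm, with a grey display housing in the middle (up to 65 mm high, its edge 21 mm from either window's centre) and a round sensor window at either side of it. Fixed to the balance, same axes; origin on the bench under its centre. Not to be touched.
- left_sensor (a point): Centre of the top face of the left-hand (tare) sensor window: round, black, 25 mm wide in a grey 33 mm bezel on the console, 55 mm above the bench, facing straight up, at x -116, y +58 mm in the balance's frame; axes as the balance. The draft shield's front (155 mm high; shut lid's grip bar 172 mm) stands 63 mm behind it.
- right_sensor (a point): The same for the right-hand window (the print sensor), at x -116, y -58 mm in the balance's frame. Identical to the left one but for its position.
- shield_lid (a joint): Opening of the draft shield's sliding glass lid, in m: 0 fully shut (at its front stop), up to 0.07 open (slid to the rear, the balance's +x, over the rear housing). Starts 0.045 to 0.065 open, slides with 1 to 2 N and stays where it is left. Lid 124 x 138 x 5 mm, its glass top 152 mm above the bench, between two rails 155 mm high; it cannot be lifted off.
- lid_grip (a point): Centre of the grip bar (grey, aluminium strip in front) near the lid's front edge; moves with the lid, axes as the balance. The bar is 14 mm thick (x), 110 mm wide (y), its top 10 mm above this point (172 mm above the bench). Behind it lies the lid's flat top (3 mm of strip 154 mm, then glass 152 mm above the bench). Push its rear face to the front (balance -x) to shut the lid; do not touch its front.
- vial: Small white bottle with a yellow cap, 35 mm diameter, 68 mm tall, loose on the balance's pan inside the draft shield (pan top 68 mm above the bench, centre at x 12, y 0 mm in the balance's frame); its top is 11 mm under the lid. Origin: centre of its underside.
- notebook: Black notebook, 105 x 153 x 16 mm, fixed, right of the console. Origin: centre of its underside.
- pen: Marker pen, 135 mm long, 17 mm thick, lying loose on the notebook. Origin: centre of its underside.
- amber_bottle: Loose brown bottle, 56 mm diameter, 115 mm tall, right of the draft shield. Origin: centre of its underside.
- timer: Loose white bench timer, 62 x 66 x 19 mm, left of the console. Origin: centre of its underside.
- green_bottle: Loose white bottle with a green cap, 49 mm diameter, 98 mm tall, left of the draft shield. Origin: centre of its underside.

How it is judged:
By the outcome, as a careful person would: the job done as asked, in the order asked, and still so for the second after the job is handed in, with the robot touching nothing.
It also fails if it takes over 45 s, if anything falls off the work surface, if the arm or the gripper's body presses on something with over 40 N, if the wrist force passes 120 N, or if a joint passes its speed limit or range.

### The arm

A 7-joint arm with a two-finger parallel gripper is mounted at the origin on a cart in front of the work surface, level with it; the furniture and walls round the work are solid. World frame = base frame: x ahead of the robot, y to its left, z up, the work surface at z = 0. Lengths are in m, angles in rad, forces in N, time in s.
With the tool pointing down it reaches from about 0.35 to 0.9 m from the base axis. Payload 8.1 kg.
Tool frame: the origin (TCP) lies on the centre line of the jaws, within the pads' length; the fingertips stand 17 mm ahead of it and the grasp point (between the pads) lies 2 mm behind it; z points along the fingers, y is the direction in which the jaws open and shut (so a half turn about z gives the same grasp; the last joint's range is limited). The gripper opens to 92 mm and grips with 3 to 60 N. Pads are 19 mm wide; open, the fingers measure 130 mm over their backs; the gripper's body (75 mm by 190 mm) begins 47 mm behind the grasp point.
Start: joints at [1.101, 0.434, 0.025, 1.573, -0.012, 1.134, -0.075], TCP at [0.224, -0.583, 0.211] pointing down, gripper open.
Joint ranges: [-2.62, 2.62], [-0.44, 2.09], [-1.27, 1.32], [0.08, 2.57], [-1.32, 4.46], [0.12, 2], [-2.74, 2.74]. Speed limits (rad/s): [2.22, 2.22, 3.01, 3.01, 3.14, 3.14, 3.14].

### API

Orientations are given as a rotation vector (axis times angle).
In Python, from cell import arm gives the robot as it stands.
- The arm moves only by the shell command python3 -m creep 'ROWS' [FORCE]. ROWS is JSON, a list that holds one entry, the list of rows, each a list of 7 numbers: the shift along the world's x, y, z in cm, then the turn, a rotation vector about the world's x, y, z in degrees, then the opening, from -1 (shut) to 1 (fully open), so that 0 is half open. In form: [[[tx, ty, tz, ax, ay, az, jaw], ...]]. A call has 1 to 5 rows; each row is the pose to reach, as a shift and turn from the pose commanded when the call began; what a row does not reach only later rows make up. A row lasts 1/10 s, in which the tool goes at most 50 mm and 8.59 degrees, less where a joint would pass 70% of its speed; a pose out of reach is approached as far as the arm can. A call with a gripper value outside its range is refused whole. The fingers move at their own pace and stop on an object; FORCE is the grip in N (left out, the last holds). Time passes only in rows, so rows that repeat a pose let the fingers close. It gives the time, the measured TCP pose, the force and the opening at its end, in the units of the state.
- arm.observe(): the state, without advancing time (a new reading comes with each control period).
- arm.get_image(name): name is "scene" or "top" or "wrist"; returns the picture (420x560x3 uint8, red, green, blue); there is no depth.
- arm.camera_model(name): a dict with "vfov" (degrees; the focal length in pixels is half the picture's height over the tangent of half this angle, whatever the lens; pixels are square), "cx", "cy" (the principal point, pixels), "cam_to_world" (4x4, takes a point from camera to world coordinates); the wrist camera has in their place "T_tool_cam" (4x4, takes a point from camera to tool coordinates, whose origin is the TCP and whose axes are the flange's). Camera axes: x right, y down, z forward; pixel columns grow to the right and rows downward; lengths in m; the calibration is good to about 2 mm. A picture is of the moment at which its call begins: read the wrist's pose just before it. camera_model takes no time and is no camera call.
- arm.sign_off(): hands the job in, once; it reports no verdict.
The state is a dict: "clock": time; "joints": joint angles; "dq": joint speeds; "joint_efforts": joint torques, N m; "position": TCP position; "ee_rot": TCP orientation; "force": force on the tool from outside, world axes, zero at the start; "ft_torque": the same for the moment, N m; "width": opening from 0.0 (shut) to 1.0 (fully open).
Only numpy, scipy, OpenCV 4.12 (cv2) and the standard library are available. Lean on these libraries where they do the work, as an engineer would, in place of code of your own. Each camera call takes 0.05 s, during which the arm holds its last target.

## Working session

There is one attempt and no reset: what is moved stays moved. The work goes in short steps, Python scripts to look and compute and a shell command to move; the robot and the scene stay as the last step left them, time stands still between calls to the robot, and variables do not carry over. Pictures are saved under pics/ and viewed, and the job is handed in when it is done.

```bash
mkdir -p pics; ls
python3 - <<'E'
from cell import arm
import cv2,numpy as np
np.set_printoptions(precision=4,suppress=True)
s=arm.observe();print(s)
for n in ["scene","top"]:
    cv2.imwrite(f"pics/{n}0.png",arm.get_image(n)[:,:,::-1])
for n in ["scene","top","wrist"]: print(n,arm.camera_model(n))
E
```

```text
pics
{'clock': 0.0, 'joints': array([ 1.1014,  0.4352,  0.025 ,  1.5741, -0.0116,  1.134 , -0.0751]), 'dq': array([ 0.0004, -0.0009, -0.0011,  0.0008, -0.0002,  0.0002,  0.0015]), 'joint_efforts': array([ -0.0014, -66.7849,   0.984 , -31.4459,  -0.0607,   0.0429,
         0.0002]), 'position': array([ 0.2239, -0.583 ,  0.2097]), 'ee_rot': array([-3.0874, -0.5726,  0.0007]), 'force': array([-0.4657, -0.137 ,  1.0921]), 'ft_torque': array([-0.0391, -0.0038, -0.0052]), 'width': 0.9956757583882456}
scene {'vfov': 53.99668266107308, 'cx': 275.2513419747785, 'cy': 210.35152585903035, 'cam_to_world': array([[ 0.714 , -0.445 ,  0.5405,  0.0642],
       [-0.7001, -0.4583,  0.5475, -0.4288],
       [ 0.004 , -0.7694, -0.6388,  0.6517],
       [ 0.    ,  0.    ,  0.    ,  1.    ]])}
top {'vfov': 49.75416235924813, 'cx': 271.88641479230574, 'cy': 215.12055833860973, 'cam_to_world': array([[-0.0115, -0.9961,  0.0871,  0.446 ],
       [-0.9995,  0.0089, -0.0295,  0.0312],
       [ 0.0286, -0.0874, -0.9958,  0.9793],
       [ 0.    ,  0.    ,  0.    ,  1.    ]])}
wrist {'vfov': 69.54014577589791, 'cx': 275.3033355319938, 'cy': 208.91732953861427, 'T_tool_cam': array([[-0.0011, -0.9515, -0.3075,  0.0841],
       [ 1.    , -0.001 , -0.0003,  0.0003],
       [-0.    , -0.3075,  0.9515, -0.1754],
       [ 0.    ,  0.    ,  0.    ,  1.    ]])}
```

View pics/scene0.png

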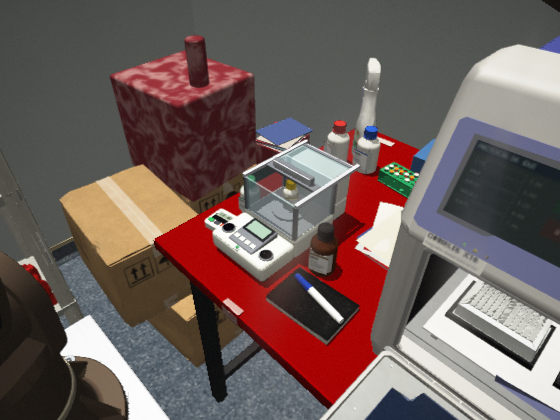

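View pics/top0.png

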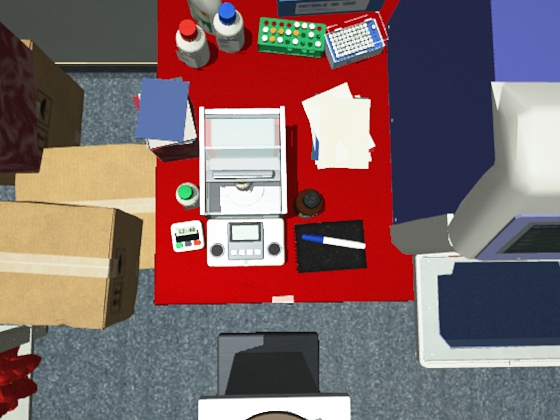

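The scene view shows the balance on the red bench, with the lid partly open. In the top view the balance spans columns 200-287 and rows 105-267, with the windows near (217,250) and (274,249) and the grip bar near (245,175). I'll zoom in for exact pixels.

Run:
```python
import cv2
a=cv2.imread('pics/top0.png')[95:275,165:365]
cv2.imwrite('pics/topz.png',cv2.resize(a[:90+10,20:140],None,fx=6,fy=6,interpolation=cv2.INTER_CUBIC))
cv2.imwrite('pics/topz2.png',cv2.resize(a[90:,20:140],None,fx=6,fy=6,interpolation=cv2.INTER_CUBIC))
```

```text
(no output)
```

View pics/topz.png

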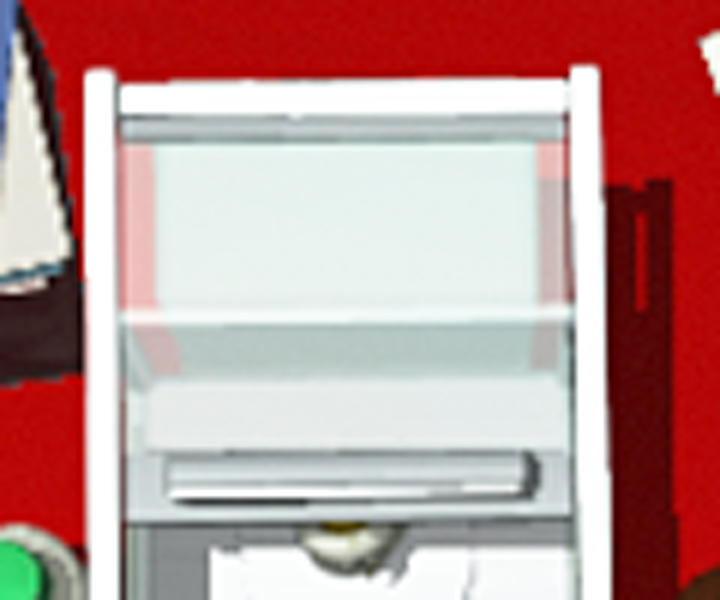

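View pics/topz2.png

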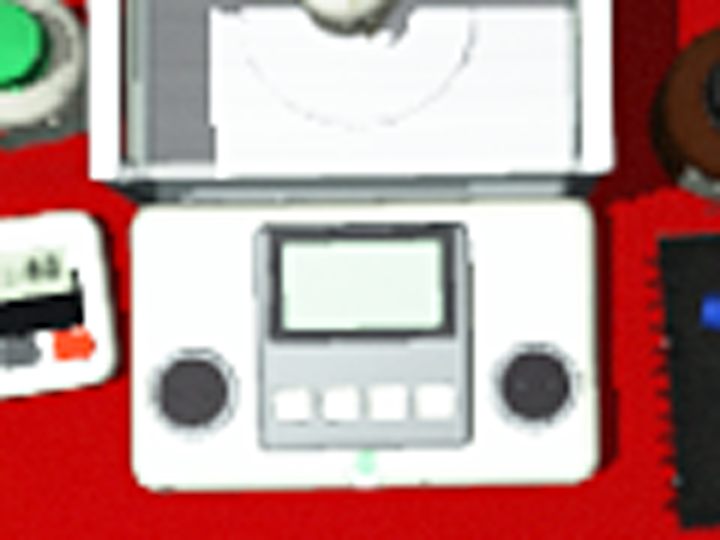

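```bash
cat > h.py <<'E'
from cell import arm
import numpy as np
def ray(name,uv,z,M=None,T=None):
    M=M or arm.camera_model(name); T=M['cam_to_world'] if T is None else T
    f=210/np.tan(np.radians(M['vfov']/2))
    d=T[:3,:3]@np.array([(uv[0]-M['cx'])/f,(uv[1]-M['cy'])/f,1]); o=T[:3,3]
    return o+d*(z-o[2])/d[2]
E
python3 - <<'E'
from h import *
np.set_printoptions(precision=4,suppress=True)
z=lambda x,y,oy: (185+x/6-.4,oy+y/6-.4)
L=ray('top',z(193,388,185),.055);R=ray('top',z(534,384,185),.055)
print(L,R,np.linalg.norm(L-R))
d=(L-R)[:2];yaw=np.arctan2(-d[0],d[1]);print('yaw',yaw)
c,s=np.cos(yaw),np.sin(yaw);Rm=np.array([[c,-s],[s,c]])
o=(L+R)[:2]/2-Rm@[-.116,0];print('origin',o)
for n,p,h,oy in [('rearL',(100,70),.155,95),('rearR',(585,66),.155,95),('frontL',(92,178),.155,185),('frontR',(612,174),.155,185),('consFL',(135,488),.05,185),('consFR',(600,483),.05,185),
 ('gripRearL',(165,455),.172,95),('gripRearR',(525,453),.172,95),('gripFrL',(170,490),.172,95),('gripFrR',(523,487),.172,95),('lidfront',(340,522),.152,95),('lidrear',(340,315),.152,95)]:
    w=ray('top',z(*p,oy),h);print(n,w,'bal',Rm.T@(w[:2]-o))
for n,q in [('timer',(0,0))]:pass
E
```

```text
[0.4582 0.1165 0.055 ] [0.4583 0.0011 0.055 ] 0.11538752570887155
yaw 0.0005933412717566499
origin [0.5743 0.0588]
rearL [0.7223 0.1357 0.155 ] bal [0.1481 0.0768]
rearR [ 0.7233 -0.0147  0.155 ] bal [ 0.149  -0.0736]
frontL [0.5208 0.1377 0.155 ] bal [-0.0535  0.0789]
frontR [ 0.5206 -0.0202  0.155 ] bal [-0.0537 -0.079 ]
consFL [0.4247 0.1366 0.05  ] bal [-0.1495  0.0778]
consFR [ 0.4245 -0.0212  0.05  ] bal [-0.1498 -0.0799]
gripRearL [0.5982 0.1139 0.172 ] bal [0.024  0.0551]
gripRearR [0.5982 0.0059 0.172 ] bal [ 0.0239 -0.0529]
gripFrL [0.5876 0.1124 0.172 ] bal [0.0133 0.0536]
gripFrR [0.5878 0.0067 0.172 ] bal [ 0.0135 -0.0522]
lidfront [0.5808 0.0624 0.152 ] bal [0.0065 0.0036]
lidrear [0.6455 0.062  0.152 ] bal [0.0712 0.0032]
```

Run:
```python
from h import *
from scipy.spatial.transform import Rotation as R
import cv2
np.set_printoptions(precision=3,suppress=True)
s=arm.observe();M=R.from_rotvec(s['ee_rot']).as_matrix();print(M, s['position'])
print('yaw tool x',np.degrees(np.arctan2(M[1,0],M[0,0])))
for n,uv in [('scene',(375,345)),('scene',(330,408)),('scene',(405,250)),('top',(392,222)),('top',(391,245)),('top',(418,258)),('top',(415,360))]: 
    print(n,uv,ray(n,uv,0),ray(n,uv,.15),ray(n,uv,.3))
cv2.imwrite('pics/w0.png',arm.get_image('wrist')[:,:,::-1])
a=cv2.imread('pics/top0.png');cv2.imwrite('pics/t2.png',cv2.resize(a[130:420,300:560],None,fx=2,fy=2))
```

```text
[[ 0.934  0.359 -0.001]
 [ 0.359 -0.934  0.001]
 [-0.    -0.001 -1.   ]] [ 0.224 -0.583  0.21 ]
yaw tool x 21.0117289651051
scene (375, 345) [ 0.48  -0.261  0.   ] [ 0.385 -0.3    0.15 ] [ 0.289 -0.338  0.3  ]
scene (330, 408) [ 0.337 -0.277  0.   ] [ 0.274 -0.312  0.15 ] [ 0.212 -0.347  0.3  ]
scene (405, 250) [ 0.726 -0.17   0.   ] [ 0.574 -0.229  0.15 ] [ 0.421 -0.289  0.3  ]
top (392, 222) [ 0.514 -0.26   0.   ] [ 0.504 -0.216  0.15 ] [ 0.493 -0.171  0.3  ]
top (391, 245) [ 0.464 -0.256  0.   ] [ 0.461 -0.212  0.15 ] [ 0.458 -0.168  0.3  ]
top (418, 258) [ 0.435 -0.314  0.   ] [ 0.437 -0.262  0.15 ] [ 0.438 -0.209  0.3  ]
top (415, 360) [ 0.219 -0.299  0.   ] [ 0.254 -0.249  0.15 ] [ 0.288 -0.198  0.3  ]
```

View pics/w0.png

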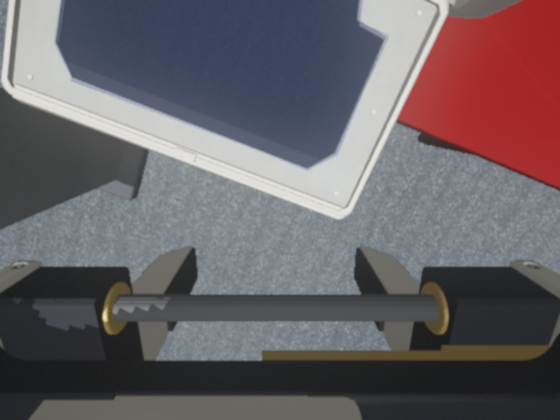

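View pics/t2.png

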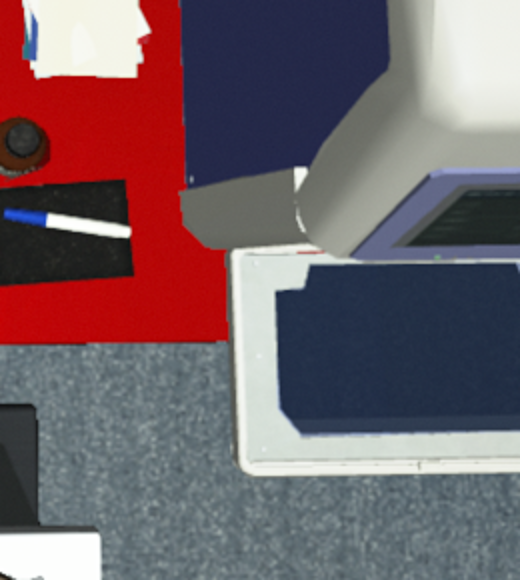

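The wrist view shows the instrument's tray below, with its corner at (345,215), and the bench beyond it. The upper body of the instrument starts at about x>0.44, y<-0.2. I'll stay at small x and z≈0.30 while swinging round to the balance.

```bash
python3 -m creep '[[[0,3,4,0,0,-4,-1],[1,7,8,0,0,-8,-1],[2,12,9,0,0,-12,-1],[3,16,9,0,0,-16,-1],[4,20,9,0,0,-21,-1]]]' 5; python3 -c "
from h import *
s=arm.observe();print(s['joints'],s['position'],s['ee_rot'],s['width'])"
```

```text
clock: 0.65
position: [0.2647, -0.3812, 0.3012]
ee_rot: [3.141, -0.003, 0.002]
force: [0.4, 0.3, 0.7]
width: 0.614
[ 8.53833486e-01  1.01030234e-01 -5.46724985e-03  1.80094728e+00
  3.12192553e-04  1.23840530e+00 -7.24498185e-01] [ 0.26465105 -0.38117114  0.30117   ] [ 3.14085239e+00 -3.13239747e-03  1.56093709e-03] 0.6140237296255526
```

```bash
python3 -m creep '[[[2,4,0,0,0,0,-1],[4,8,0,0,0,0,-1],[6,12.5,0,0,0,0,-1],[8,17,0,0,0,0,-1],[10,21.5,0,0,0,0,-1]]]' 5;  python3 -m creep '[[[1.5,4.5,0,0,0,0,-1],[4,9,0,0,0,0,-1],[7,13,0,0,0,0,-1],[10.5,16.5,0,0,0,0,-1],[14,20,0,0,0,0,-1]]]' 5
python3 -c "
from h import *
import cv2
s=arm.observe();print(s['joints'],s['position'],s['ee_rot'],s['width'])
cv2.imwrite('pics/w1.png',arm.get_image('wrist')[:,:,::-1])
cv2.imwrite('pics/s1.png',arm.get_image('scene')[:,:,::-1])"
```

```text
clock: 1.15
position: [0.3643, -0.1665, 0.3006]
ee_rot: [3.141, -0.0, 0.0]
force: [1.1, 0.4, -0.4]
width: 0.179
clock: 1.65
position: [0.5047, 0.0329, 0.3007]
ee_rot: [3.141, -0.0, 0.001]
force: [0.9, -1.2, 0.3]
width: 0.006
[ 0.23348556  0.21629721 -0.49047526  1.68426068  0.10659332  1.26714663
 -1.85007176] [0.50467458 0.03285445 0.3006773 ] [ 3.14125937e+00 -1.12481284e-04  7.08000274e-04] 0.005901870629677967
```

View pics/w1.png

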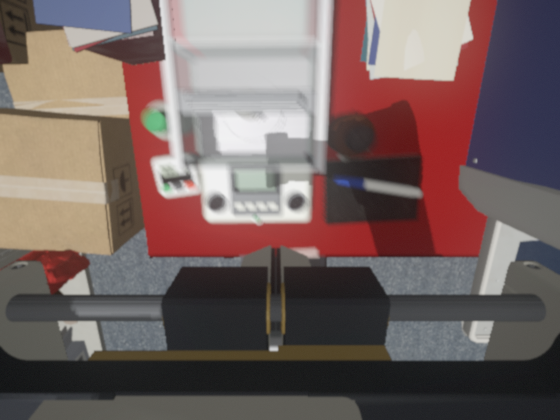

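View pics/s1.png

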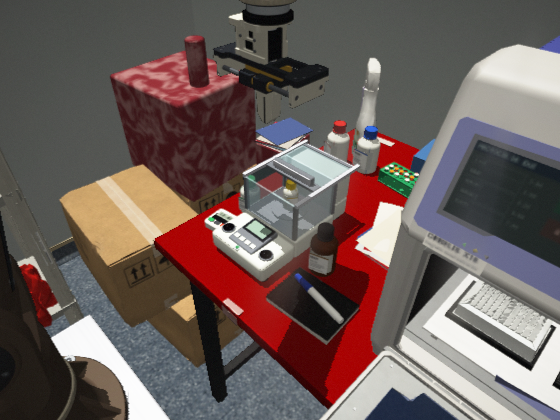

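The closed fingers are clear of everything. The wrist view shows the grip bar near (250,103), and the windows at (216,201) and (297,200). I'll cross-check the top-camera estimate with this view.

Run:
```python
from h import *
from scipy.spatial.transform import Rotation as R
np.set_printoptions(precision=4,suppress=True)
s=arm.observe();M=arm.camera_model('wrist')
T=np.eye(4);T[:3,:3]=R.from_rotvec(s['ee_rot']).as_matrix();T[:3,3]=s['position'];T=T@M['T_tool_cam']
f=210/np.tan(np.radians(M['vfov']/2))
for n,p in [('L',(.4582,.1165,.055)),('R',(.4583,.0011,.055)),('gripRL',(.5982,.1139,.172)),('gripRR',(.5982,.0059,.172)),('gripFR',(.5845,.0059,.172))]:
    c=np.linalg.inv(T)@np.append(p,1);print(n,c[:2]/c[2]*f+[M['cx'],M['cy']])
import cv2
a=cv2.imread('pics/w1.png')[60:240,150:350];cv2.imwrite('pics/w1z.png',cv2.resize(a,None,fx=3.3,fy=3.3,interpolation=cv2.INTER_CUBIC))
```

```text
L [221.1714 206.411 ]
R [300.3886 206.8799]
gripRL [195.1163 102.346 ]
gripRR [309.2279 103.0411]
gripFR [308.6524 118.1583]
```

View pics/w1z.png

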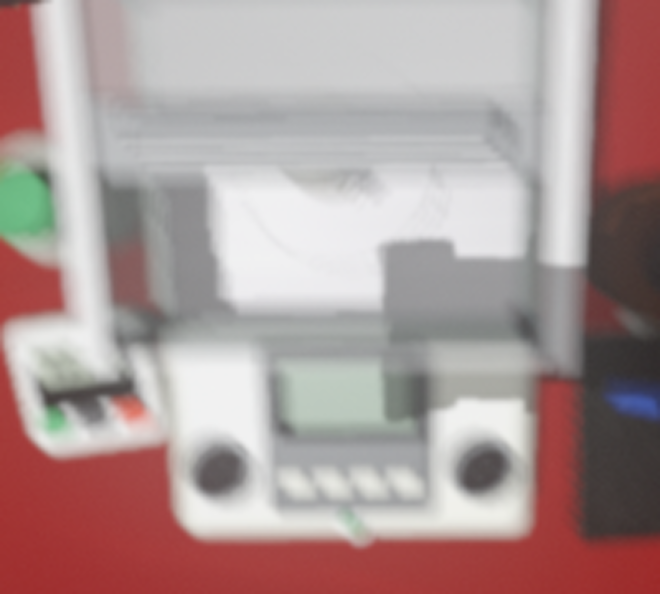

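```bash
python3 -m creep '[[[4.5,1,0,0,0,0,-1],[9,2,0,0,0,0,-1],[13,2.7,0,0,0,0,-1],[13,2.7,0,0,0,0,-1],[13,2.7,0,0,0,0,-1]]]' 5
python3 - <<'E'
from h import *
from scipy.spatial.transform import Rotation as R
import cv2
np.set_printoptions(precision=4,suppress=True)
s=arm.observe();M=arm.camera_model('wrist');im=arm.get_image('wrist')[:,:,::-1]
T=np.eye(4);T[:3,:3]=R.from_rotvec(s['ee_rot']).as_matrix();T[:3,3]=s['position'];T=T@M['T_tool_cam']
np.save('T2.npy',T);print(s['position'],s['ee_rot'],abs(s['dq']).max())
f=210/np.tan(np.radians(M['vfov']/2))
for n,p in [('L',(.4582,.1165,.055)),('R',(.4583,.0011,.055)),('gripRL',(.5982,.1139,.172)),('gripRR',(.5982,.0059,.172)),('gripFR',(.5845,.0059,.172))]:
    c=np.linalg.inv(T)@np.append(p,1);print(n,c[:2]/c[2]*f+[M['cx'],M['cy']])
cv2.imwrite('pics/w2.png',im)
cv2.imwrite('pics/t2b.png',arm.get_image('top')[:,:,::-1])
E
```

```text
clock: 2.25
position: [0.6337, 0.0583, 0.2993]
ee_rot: [-3.141, -0.001, 0.003]
force: [-0.7, -0.2, -0.1]
width: 0.002
[0.6337 0.0583 0.2993] [-3.1414 -0.0006  0.0035] 0.04499643476135589
L [238.6329 283.015 ]
R [311.44   282.9262]
gripRL [223.4797 228.0656]
gripRR [324.0418 228.0102]
gripFR [323.4224 239.7381]
```

View pics/w2.png

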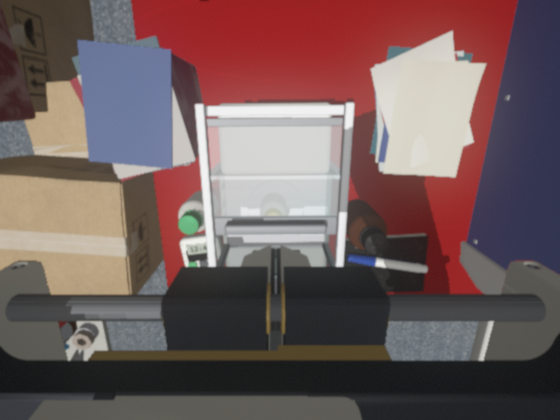

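```bash
python3 -c "
import cv2
a=cv2.imread('pics/w2.png')[190:270,190:350];cv2.imwrite('pics/w2z.png',cv2.resize(a,None,fx=5,fy=5,interpolation=cv2.INTER_CUBIC))"
```

```text
(no output)
```

View pics/w2z.png

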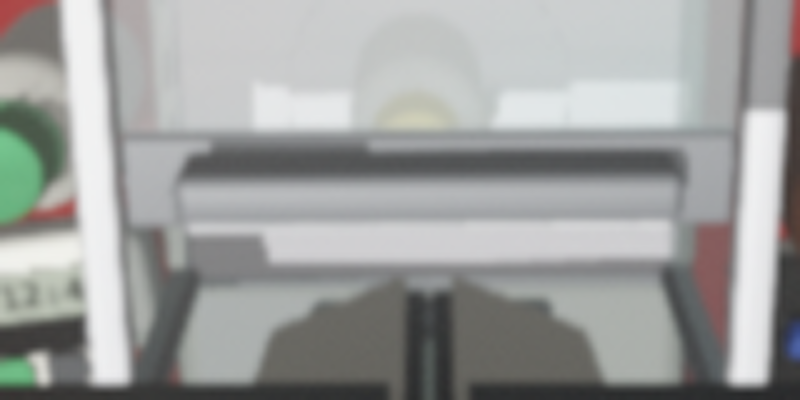

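Run:
```python
from h import *
np.set_printoptions(precision=3,suppress=True)
import cv2
T=np.load('T2.npy');M=arm.camera_model('wrist')
for n,t,w in [('TR',(188,79),(172,44)),('BL',(140,138),(89,157)),('BR',(190,138),(170,168))]:
    for z in (0,.05,.1,.15,.2,.25): 
        a=ray('top',t,z);b=ray('wrist',w,z,M,T);print(n,z,a[:2],b[:2],np.linalg.norm(a-b).round(3))
a=cv2.imread('pics/top0.png')[60:180,120:220];cv2.imwrite('pics/bk.png',cv2.resize(a,None,fx=5,fy=5))
```

```text
TR 0 [0.836 0.185] [0.807 0.203] 0.035
TR 0.05 [0.816 0.177] [0.798 0.188] 0.022
TR 0.1 [0.796 0.169] [0.788 0.172] 0.009
TR 0.15 [0.777 0.161] [0.779 0.157] 0.005
TR 0.2 [0.757 0.153] [0.77  0.142] 0.017
TR 0.25 [0.737 0.146] [0.76  0.127] 0.03
BL 0 [0.703 0.289] [0.649 0.349] 0.081
BL 0.05 [0.69  0.275] [0.657 0.319] 0.055
BL 0.1 [0.677 0.262] [0.664 0.288] 0.029
BL 0.15 [0.664 0.249] [0.671 0.257] 0.011
BL 0.2 [0.651 0.236] [0.678 0.227] 0.029
BL 0.25 [0.638 0.223] [0.686 0.196] 0.055
BR 0 [0.703 0.18 ] [0.632 0.225] 0.084
BR 0.05 [0.69  0.172] [0.641 0.207] 0.06
BR 0.1 [0.677 0.165] [0.65 0.19] 0.036
BR 0.15 [0.664 0.157] [0.659 0.172] 0.016
BR 0.2 [0.65  0.149] [0.668 0.154] 0.019
BR 0.25 [0.637 0.142] [0.677 0.137] 0.04
```

View pics/bk.png

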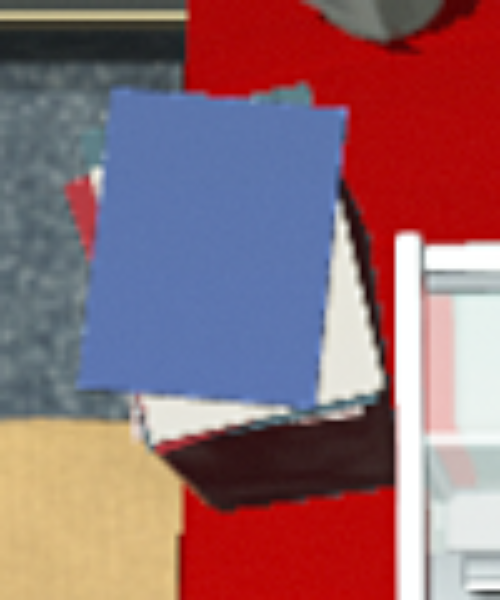

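The book stack is about 0.16 m high, so the gripper body (bottom at about 0.226) clears it. I'll descend behind the bar.

```bash
python3 -m creep '[[[0,0,-4,0,0,0,-1],[0,0,-8,0,0,0,-1],[0,0,-11,0,0,0,-1],[0,0,-11.5,0,0,0,-1],[0,0,-11.5,0,0,0,-1]]]' 5
python3 - <<'E'
from h import *
import cv2
s=arm.observe();print(s['position'],s['ee_rot'],s['force'])
cv2.imwrite('pics/s3.png',cv2.resize(arm.get_image('scene')[100:260,200:400,::-1],None,fx=3.5,fy=3.5,interpolation=cv2.INTER_CUBIC))
cv2.imwrite('pics/w3.png',arm.get_image('wrist')[:,:,::-1])
E
```

```text
clock: 2.85
position: [0.6331, 0.0577, 0.1861]
ee_rot: [3.141, -0.0, -0.001]
force: [0.2, -0.5, 0.7]
width: 0.003
[0.63310565 0.05773951 0.18612181] [ 3.14111587e+00 -1.13749899e-04 -7.84052545e-04] [ 0.23911629 -0.46070659  0.69867778]
```

View pics/s3.png

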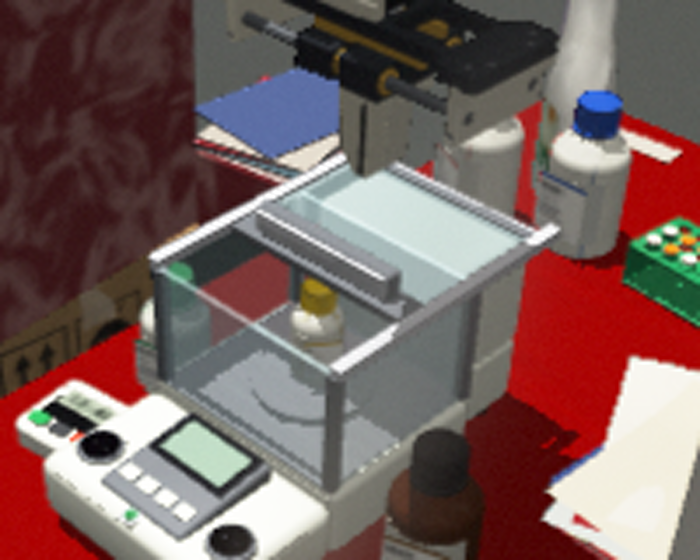

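View pics/w3.png

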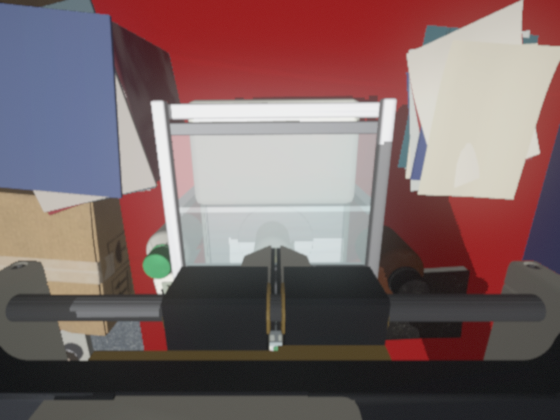

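Run:
```python
from h import *
M=arm.camera_model('scene');f=210/np.tan(np.radians(M['vfov']/2))
for p in [(.633,.058,.169),(.5985,.058,.172),(.598,.114,.172),(.598,.006,.172),(.458,.1165,.055)]:
    c=np.linalg.inv(M['cam_to_world'])@np.append(p,1);q=c[:2]/c[2]*f+[M['cx'],M['cy']];print(p,q,(q-[200,100])*3.5)
```

```text
(0.633, 0.058, 0.169) [304.85768566 161.38245397] [367.0018998 214.8385889]
(0.5985, 0.058, 0.172) [293.78783403 166.45398026] [328.25741912 232.58893089]
(0.598, 0.114, 0.172) [274.87693638 156.19545756] [262.06927731 196.68410147]
(0.598, 0.006, 0.172) [312.26544989 176.84086092] [392.92907461 268.94301322]
(0.458, 0.1165, 0.055) [227.69191811 226.03340846] [ 96.9217134 441.1169296]
```

Run:
```python
from h import *
import cv2
a=arm.get_image('scene')[:,:,::-1]
cv2.imwrite('pics/s4.png',cv2.resize(a[100:200,240:360],None,fx=6,fy=6,interpolation=cv2.INTER_CUBIC))
t=arm.get_image('top')[:,:,::-1]
cv2.imwrite('pics/t4.png',cv2.resize(t[90:270,170:320],None,fx=3.3,fy=3.3,interpolation=cv2.INTER_CUBIC))
s=arm.observe();print(s['position'],s['force'])
```

```text
[0.63484895 0.05850639 0.18781042] [ 0.78065628 -0.43888863 -0.30814819]
```

View pics/s4.png

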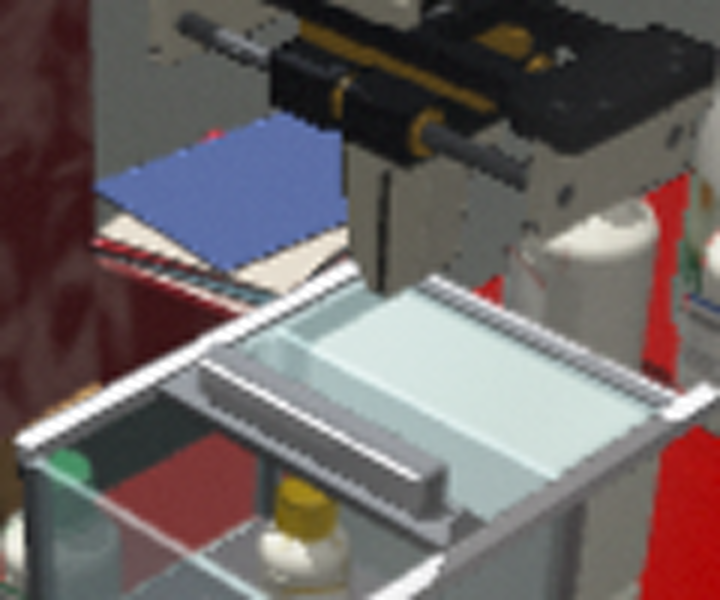

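View pics/t4.png

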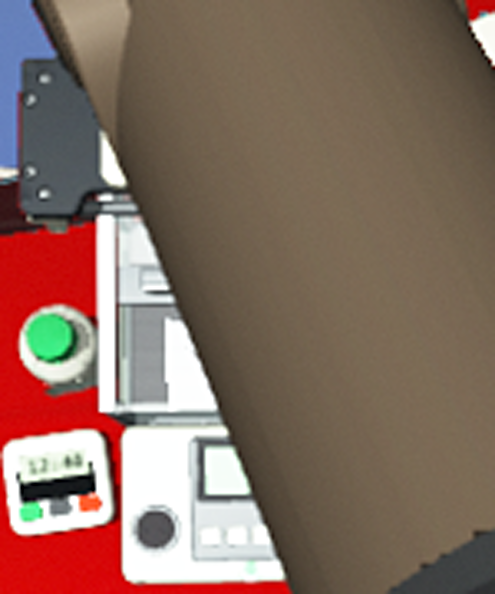

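Run:
```python
import cv2,numpy as np
a=cv2.imread('pics/scene0.png')[100:200,240:360]
b=cv2.resize(cv2.imread('pics/s4.png'),None,fx=1/6,fy=1/6,interpolation=cv2.INTER_AREA)
cv2.imwrite('pics/cmp.png',cv2.resize(np.vstack([a[20:75],b[20:75]]),None,fx=5.4,fy=5.4,interpolation=cv2.INTER_CUBIC))
```

```text
(no output)
```

View pics/cmp.png

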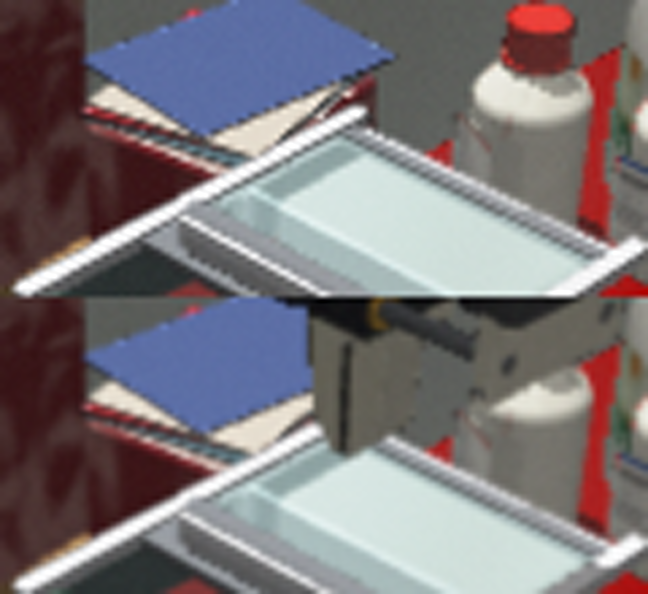

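Run:
```python
from h import *
import cv2
a=arm.get_image('wrist')[:,:,::-1]
cv2.imwrite('pics/w4.png',cv2.resize(a[190:360,180:370],None,fx=4.2,fy=3.5,interpolation=cv2.INTER_CUBIC))
```

```text
(no output)
```

View pics/w4.png

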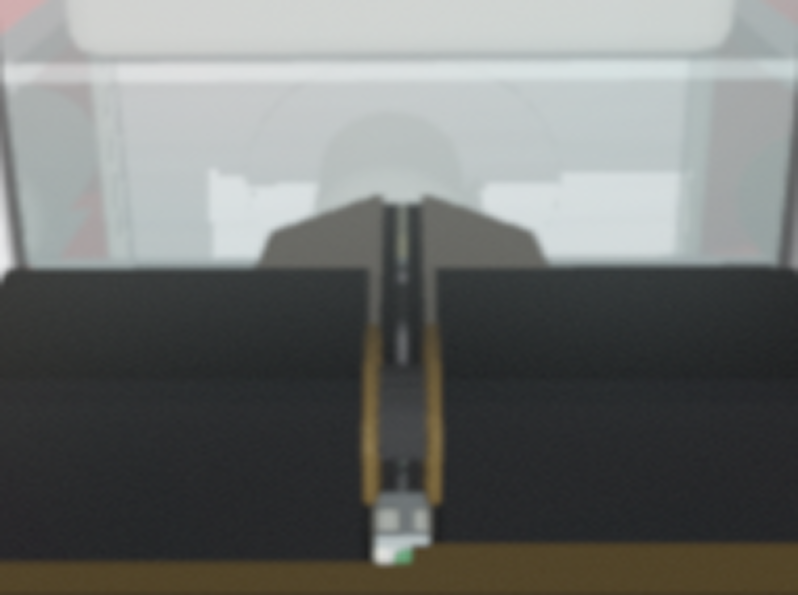

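Both cameras put the visible fingertips about 17 mm behind the TCP. The spec says 17 mm ahead of it. The tip shows at scene (304,148) where I predicted (305,161), and at wrist row 246 where I predicted about 226. I'll test it physically with a gentle sideways probe at a height where only the stated geometry would touch the bar.

```bash
python3 -m creep '[[[0,0,-0.5,0,0,0,-1],[0,0,-0.9,0,0,0,-1],[-0.8,0,-0.9,0,0,0,-1],[-1.6,0,-0.9,0,0,0,-1],[-1.6,0,-0.9,0,0,0,-1]]]' 5; python3 -c "
from h import *
s=arm.observe();print(s['position'],s['force'])"; python3 -m creep '[[[-0.4,0,0,0,0,0,-1],[-0.8,0,0,0,0,0,-1],[-1.2,0,0,0,0,0,-1],[-1.6,0,0,0,0,0,-1],[-1.6,0,0,0,0,0,-1]]]' 5
python3 - <<'E'
from h import *
import cv2
s=arm.observe();print(s['position'],s['force'])
a=arm.get_image('scene')[:,:,::-1]
cv2.imwrite('pics/s5.png',cv2.resize(a[100:200,240:360],None,fx=6,fy=6,interpolation=cv2.INTER_CUBIC))
E
```

```text
clock: 3.6
position: [0.6165, 0.0584, 0.1767]
ee_rot: [3.141, 0.001, -0.001]
force: [-0.0, -0.2, -0.2]
width: 0.003
[0.61649244 0.05841846 0.17667859] [-0.00137661 -0.16348667 -0.17439506]
clock: 4.1
position: [0.6013, 0.0583, 0.1766]
ee_rot: [3.141, 0.001, -0.0]
force: [-0.4, -0.8, -0.0]
width: 0.003
[0.60127909 0.05827188 0.1766297 ] [-0.37520598 -0.77570023 -0.03089178]
```

View pics/s5.png

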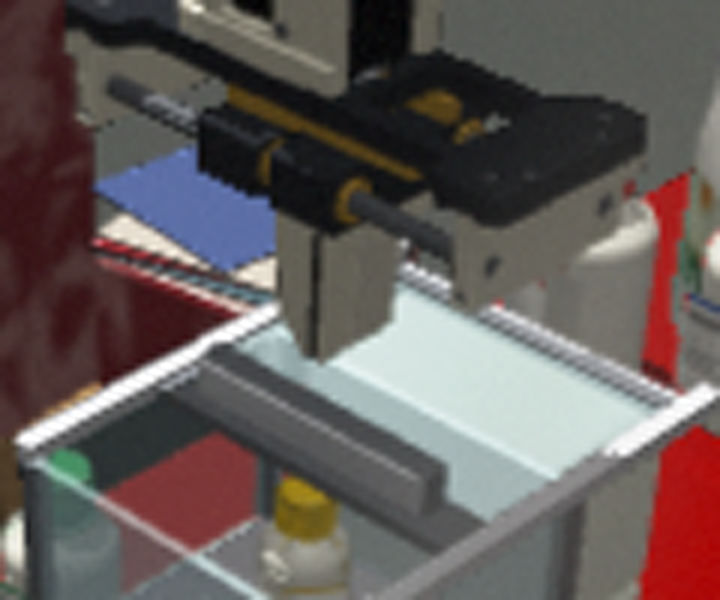

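```bash
python3 - <<'E'
from h import *
M=arm.camera_model('scene');f=210/np.tan(np.radians(M['vfov']/2))
for dz in (.017,0,-.01,-.017,-.025):
  for dx in (-.0095,.0095):
    c=np.linalg.inv(M['cam_to_world'])@np.array([.6013+dx,.0583,.1766-dz,1]);q=c[:2]/c[2]*f+[M['cx'],M['cy']];print(dz,dx,(q-[240,100])*6)
E
python3 -m creep '[[[-0.5,0,0,0,0,0,-1],[-1,0,0,0,0,0,-1],[-1.5,0,0,0,0,0,-1],[-1.5,0,0,0,0,0,-1]]]' 5
python3 - <<'E'
from h import *
import cv2
a=arm.get_image('scene')[:,:,::-1]
cv2.imwrite('pics/s6.png',cv2.resize(a[100:200,240:360],None,fx=6,fy=6,interpolation=cv2.INTER_CUBIC))
E
```

```text
0.017 -0.0095 [307.75404168 435.43953194]
0.017 0.0095 [344.90407115 414.23603181]
0 -0.0095 [309.17334957 394.74588201]
0 0.0095 [346.77260784 373.75915348]
-0.01 -0.0095 [310.02519832 370.32212244]
-0.01 0.0095 [347.89381055 349.4712787 ]
-0.017 -0.0095 [310.62916044 353.00563781]
-0.017 0.0095 [348.6886238  332.25376332]
-0.025 -0.0095 [311.32728243 332.98945112]
-0.025 0.0095 [349.60722595 312.35469059]
clock: 4.55
position: [0.586, 0.0583, 0.1766]
ee_rot: [3.141, 0.001, -0.001]
force: [-0.1, -0.4, -0.7]
width: 0.007
```

View pics/s6.png

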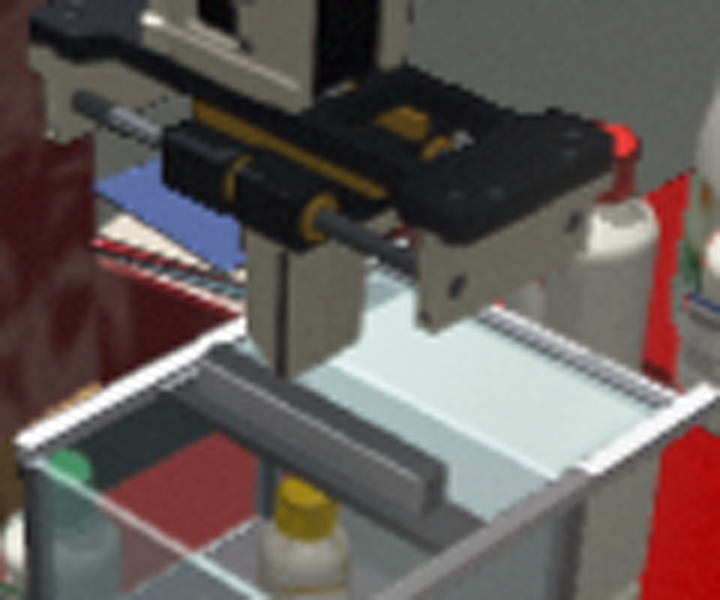

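The bar did not move and there was no force, even though stated-geometry tips would have overlapped it. So the tips really are about 15 mm behind the TCP. Before going lower I'll check how far the gripper's end plates hang down.

Run:
```python
from h import *
M=arm.camera_model('scene')
for n,px in [('plate low right',(425,332)),('tip',(283,378)),('plate right bottom rear',(585,245)),('body low front',(300,245)),('plate left bottom',(55,140))]:
    uv=(240+px[0]/6-.4,100+px[1]/6-.4)
    for z in (.15,.17,.19,.21,.23,.25,.27): print(n,z,ray('scene',uv,z)[:2].round(3)-[.586,.058])
```

```text
plate low right 0.15 [0.098 0.028]
plate low right 0.17 [0.074 0.008]
plate low right 0.19 [ 0.049 -0.013]
plate low right 0.21 [ 0.024 -0.033]
plate low right 0.23 [-0.001 -0.054]
plate low right 0.25 [-0.025 -0.074]
plate low right 0.27 [-0.05  -0.095]
tip 0.15 [0.037 0.044]
tip 0.17 [0.015 0.023]
tip 0.19 [-0.008  0.001]
tip 0.21 [-0.03 -0.02]
tip 0.23 [-0.052 -0.041]
tip 0.25 [-0.074 -0.062]
tip 0.27 [-0.097 -0.083]
plate right bottom rear 0.15 [0.193 0.027]
plate right bottom rear 0.17 [0.164 0.007]
plate right bottom rear 0.19 [ 0.136 -0.014]
plate right bottom rear 0.21 [ 0.107 -0.034]
plate right bottom rear 0.23 [ 0.079 -0.055]
plate right bottom rear 0.25 [ 0.05  -0.075]
plate right bottom rear 0.27 [ 0.022 -0.096]
body low front 0.15 [0.111 0.107]
body low front 0.17 [0.086 0.083]
body low front 0.19 [0.06  0.059]
body low front 0.21 [0.035 0.036]
body low front 0.23 [0.01  0.012]
body low front 0.25 [-0.015 -0.012]
body low front 0.27 [-0.04  -0.035]
plate left bottom 0.15 [0.099 0.24 ]
plate left bottom 0.17 [0.074 0.211]
plate left bottom 0.19 [0.05  0.182]
plate left bottom 0.21 [0.025 0.153]
plate left bottom 0.23 [0.    0.124]
plate left bottom 0.25 [-0.025  0.095]
plate left bottom 0.27 [-0.049  0.066]
```

```bash
python3 -m creep '[[[2.5,0,0,0,0,0,-1],[4.8,0,0,0,0,0,-1],[4.8,0,-1,0,0,0,-1],[4.8,0,-2,0,0,0,-1],[4.8,0,-2,0,0,0,-1]]]' 5
python3 -m creep '[[[0,0,-0.5,0,0,0,-1],[0,0,-0.9,0,0,0,-1],[0,0,-0.9,0,0,0,-1]]]' 5
python3 - <<'E'
from h import *
import cv2
a=arm.get_image('scene')[:,:,::-1]
cv2.imwrite('pics/s7.png',cv2.resize(a[100:200,240:360],None,fx=6,fy=6,interpolation=cv2.INTER_CUBIC))
s=arm.observe();print(s['position'],s['force'])
E
```

```text
clock: 5.1
position: [0.6329, 0.058, 0.1544]
ee_rot: [3.141, 0.001, -0.006]
force: [-0.4, 0.7, -0.2]
width: 0.009
clock: 5.4
position: [0.6343, 0.0581, 0.1471]
ee_rot: [3.141, 0.0, -0.001]
force: [0.8, -0.7, -0.4]
width: 0.003
[0.63452027 0.05814653 0.14746352] [-0.47168537  0.05882873  0.61320206]
```

View pics/s7.png

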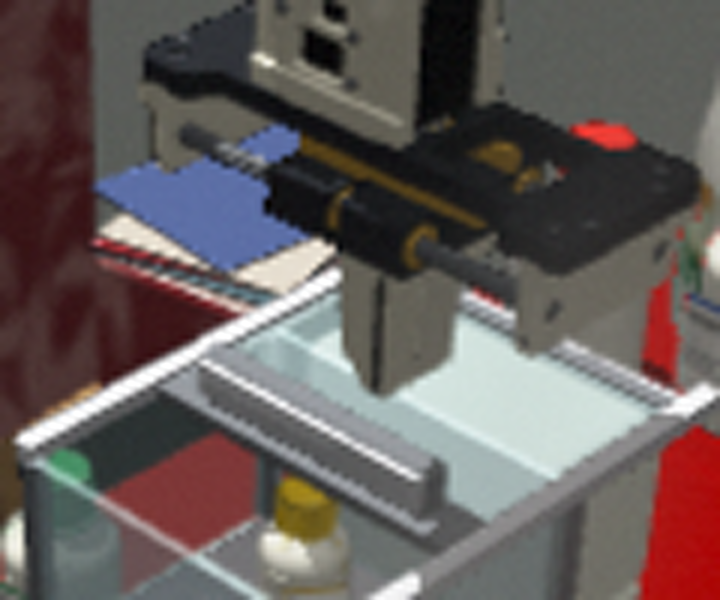

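```bash
python3 - <<'E'
from h import *
uv=(240+378/6-.4,100+393/6-.4)
for z in (.15,.155,.16,.165,.17): print(z,ray('scene',uv,z)[:2])
E
python3 -m creep '[[[-0.5,0,0,0,0,0,-1],[-1,0,0,0,0,0,-1],[-1.5,0,0,0,0,0,-1],[-2,0,0,0,0,0,-1],[-2,0,0,0,0,0,-1]]]' 5
python3 -m creep '[[[-0.3,0,0,0,0,0,-1],[-0.6,0,0,0,0,0,-1],[-0.9,0,0,0,0,0,-1],[-1.2,0,0,0,0,0,-1],[-1.5,0,0,0,0,0,-1]]]' 5
python3 - <<'E'
from h import *
import cv2
a=arm.get_image('scene')[:,:,::-1]
cv2.imwrite('pics/s8.png',cv2.resize(a[100:200,240:360],None,fx=6,fy=6,interpolation=cv2.INTER_CUBIC))
s=arm.observe();print(s['position'],s['force'])
E
```

```text
0.15 [0.64078441 0.07053287]
0.155 [0.63503843 0.06555703]
0.16 [0.62929244 0.06058119]
0.165 [0.62354646 0.05560535]
0.17 [0.61780047 0.05062951]
clock: 5.95
position: [0.6141, 0.0583, 0.1477]
ee_rot: [3.141, 0.001, -0.0]
force: [-0.5, 0.5, -0.6]
width: 0.009
clock: 6.45
position: [0.5997, 0.0582, 0.1476]
ee_rot: [3.142, 0.0, 0.0]
force: [1.8, -0.5, 0.6]
width: 0.003
[0.59913852 0.05824085 0.14756007] [ 0.20283292 -0.40166549  0.96473344]
```

View pics/s8.png

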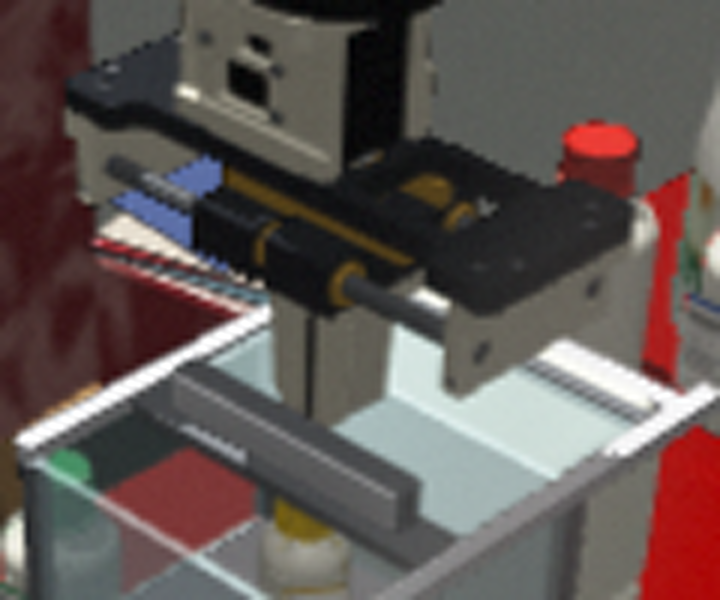

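The lid is moving with the fingertips. I'll keep pushing, then slow down near the stop.

```bash
python3 -m creep '[[[-0.6,0,0,0,0,0,-1],[-1.2,0,0,0,0,0,-1],[-1.8,0,0,0,0,0,-1],[-2.4,0,0,0,0,0,-1],[-3,0,0,0,0,0,-1]]]' 5
python3 -m creep '[[[-0.3,0,0,0,0,0,-1],[-0.6,0,0,0,0,0,-1],[-0.9,0,0,0,0,0,-1],[-1.2,0,0,0,0,0,-1],[-1.2,0,0,0,0,0,-1]]]' 5
python3 - <<'E'
from h import *
import cv2
a=arm.get_image('scene')[:,:,::-1]
cv2.imwrite('pics/s9.png',cv2.resize(a[120:220,230:350],None,fx=6,fy=6,interpolation=cv2.INTER_CUBIC))
s=arm.observe();print(s['position'],s['force'])
E
```

```text
clock: 7.0
position: [0.5692, 0.0581, 0.1475]
ee_rot: [3.141, 0.0, -0.0]
force: [1.2, -0.7, -0.1]
width: 0.003
clock: 7.5
position: [0.5573, 0.0583, 0.1475]
ee_rot: [3.142, 0.001, -0.001]
force: [-0.5, -0.6, 0.7]
width: 0.005
[0.55740622 0.05844313 0.14748331] [-0.44073171  0.42930476  0.32606703]
```

View pics/s9.png

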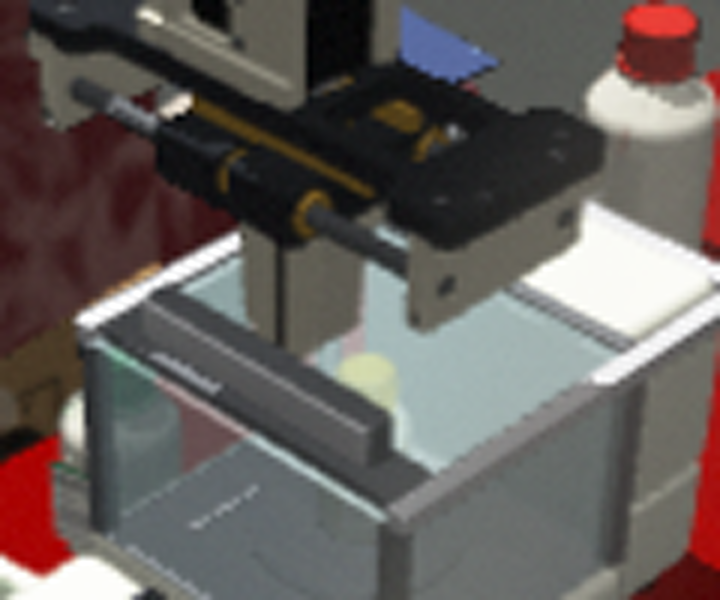

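```bash
python3 -m creep '[[[-0.2,0,0,0,0,0,-1],[-0.4,0,0,0,0,0,-1],[-0.6,0,0,0,0,0,-1]]]' 5
python3 -m creep '[[[-0.15,0,0,0,0,0,-1],[-0.3,0,0,0,0,0,-1]]]' 5
python3 - <<'E'
from h import *
import cv2
a=arm.get_image('scene')[:,:,::-1]
cv2.imwrite('pics/s10.png',cv2.resize(a[120:220,230:350],None,fx=6,fy=6,interpolation=cv2.INTER_CUBIC))
s=arm.observe();print(s['position'],s['force'])
E
```

```text
clock: 7.85
position: [0.5532, 0.0584, 0.1478]
ee_rot: [-3.141, -0.0, -0.005]
force: [11.8, 0.2, -8.1]
width: 0.005
clock: 8.05
position: [0.5532, 0.0584, 0.1482]
ee_rot: [-3.14, 0.001, -0.013]
force: [19.8, 0.9, -12.8]
width: 0.006
[0.5532803  0.05839864 0.14833015] [ 17.00502576   1.06501855 -10.61957698]
```

View pics/s10.png

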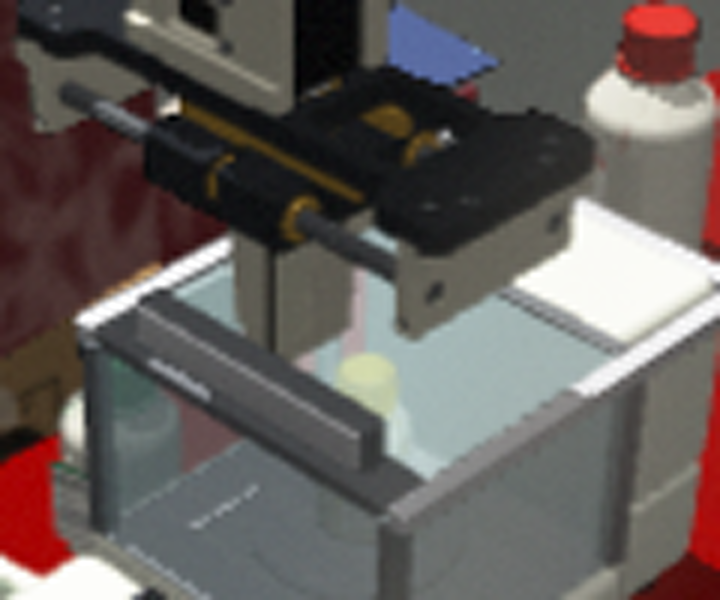

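The lid has reached its front stop: the force rose to about 20 N and the front edge is flush. I'll back off now, then lift and check.

```bash
python3 -m creep '[[[0.9,0,0,0,0,0,-1],[2.5,0,0,0,0,0,-1],[3.5,0,0.5,0,0,0,-1],[3.5,0,4,0,0,0,-1],[3.5,0,8,0,0,0,-1]]]' 5
python3 -m creep '[[[-2,0,2,0,0,0,-1],[-6,1.5,3,0,0,0,-1],[-10,3,3,0,0,0,-1],[-13.5,4.5,3,0,0,0,-1],[-13.5,5.5,3,0,0,0,-1]]]' 5
python3 - <<'E'
from h import *
import cv2
s=arm.observe();print(s['position'],s['force'])
a=arm.get_image('scene')[:,:,::-1]
cv2.imwrite('pics/s11.png',a)
t=arm.get_image('top')[:,:,::-1]
cv2.imwrite('pics/t11.png',t)
s=arm.observe();print(s['position'],s['force'],s['ee_rot'])
E
```

```text
clock: 8.6
position: [0.5825, 0.0581, 0.2268]
ee_rot: [3.141, 0.001, -0.008]
force: [1.6, -0.2, 0.3]
width: 0.004
clock: 9.1
position: [0.4443, 0.1144, 0.2578]
ee_rot: [3.14, 0.005, -0.003]
force: [0.7, 0.2, 0.2]
width: 0.005
[0.44434738 0.11438861 0.25780534] [0.65918966 0.23536858 0.16259154]
[0.44840131 0.11450782 0.25803717] [-5.07560140e-04 -9.59842093e-02 -5.67558551e-01] [3.14157219e+00 4.18012625e-03 1.17571096e-03]
```

View pics/s11.png

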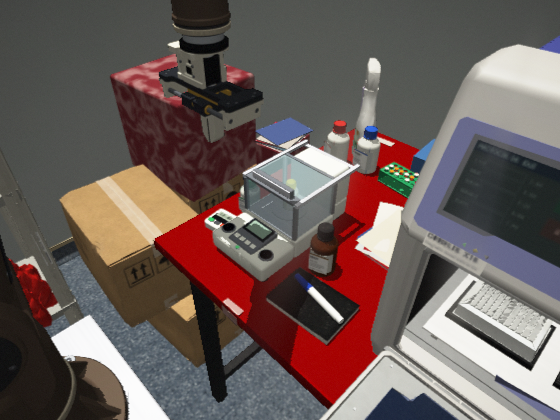

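View pics/t11.png

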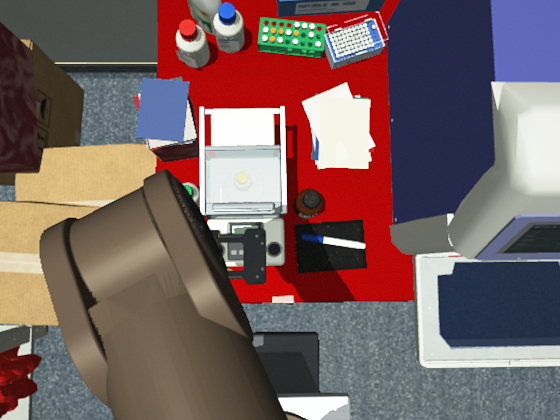

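The lid is fully forward and the other items look undisturbed. I'll measure the bar quickly, then descend part way above the left window.

```bash
python3 -m creep '[[[0.9,0.2,-4.5,0,0,0,-1],[0.9,0.2,-9,0,0,0,-1],[0.9,0.2,-13,0,0,0,-1],[0.9,0.2,-13,0,0,0,-1],[0.9,0.2,-13,0,0,0,-1]]]' 5
python3 - <<'E'
from h import *
import cv2
s=arm.observe();print(s['position'],s['force'],s['ee_rot'])
a=arm.get_image('scene')[:,:,::-1]
cv2.imwrite('pics/s12.png',cv2.resize(a[140:280,180:320],None,fx=4.2,fy=4.2,interpolation=cv2.INTER_CUBIC))
t=cv2.imread('pics/t11.png')
cv2.imwrite('pics/t11z.png',cv2.resize(t[185:225,185:305],None,fx=6,fy=6,interpolation=cv2.INTER_CUBIC))
E
```

```text
clock: 9.7
position: [0.4584, 0.115, 0.1277]
ee_rot: [3.142, -0.0, -0.003]
force: [-0.4, -0.7, 0.7]
width: 0.007
[0.45835573 0.11501277 0.12774424] [-0.41567057 -0.65313141  0.74027227] [ 3.14158252e+00 -3.85958877e-04 -2.59747269e-03]
```

View pics/s12.png

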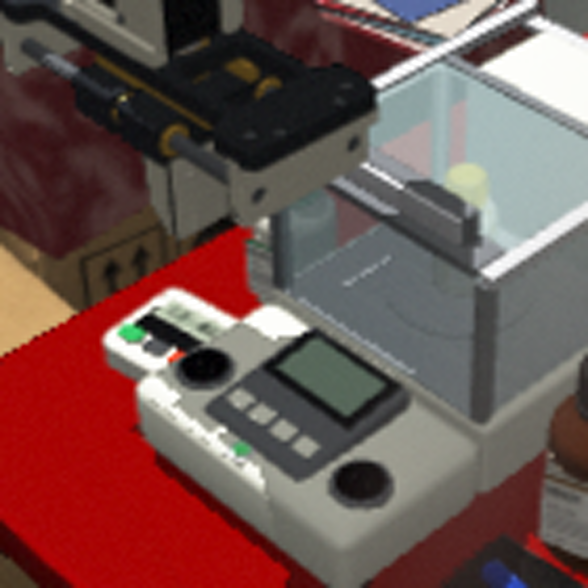

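View pics/t11z.png

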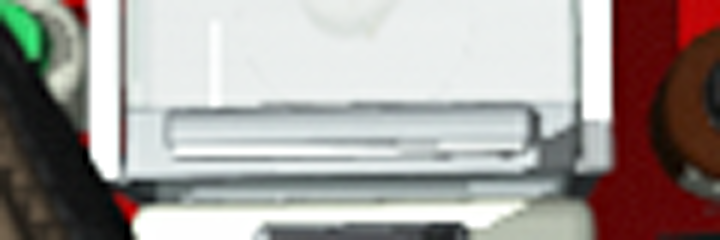

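Run:
```python
from h import *
M=arm.camera_model('scene');f=210/np.tan(np.radians(M['vfov']/2))
for dz in (-.012,-.015,-.018):
  for dx in (-.0095,.0095):
    c=np.linalg.inv(M['cam_to_world'])@np.array([.4584+dx,.115,.1277-dz,1]);q=c[:2]/c[2]*f+[M['cx'],M['cy']];print(dz,dx,(q-[180,140])*4.2)
print(ray('scene',(180+205/4.2-.4,140+367/4.2-.4),.055),ray('scene',(180+361/4.2-.4,140+484/4.2-.4),.055))
p=lambda x,y:(185+x/6-.4,185+y/6-.4)
print('grip rear',ray('top',p(350,105),.172),'lid front',ray('top',p(350,177),.152))
```

```text
-0.012 -0.0095 [175.33339479 240.45142606]
-0.012 0.0095 [205.92955055 223.75689908]
-0.015 -0.0095 [174.84013374 235.51517434]
-0.015 0.0095 [205.51202567 218.84287989]
-0.018 -0.0095 [174.34459186 230.55609736]
-0.018 0.0095 [205.09259378 213.90641632]
[0.45716087 0.11304395 0.055     ] [ 0.45737507 -0.00345733  0.055     ]
grip rear [0.54042673 0.05887761 0.172     ] lid front [0.52064953 0.05969402 0.152     ]
```

The lid is shut: the grip moved 58 mm and the lid front is flush with the shield front at x≈0.5207. Both cameras agree on the window centre within about 3 mm, and the tips are directly over it. I'll descend to a tip height of about 0.081 and hold.

```bash
python3 -m creep '[[[0,0,-3,0,0,0,-1],[0,0,-5.5,0,0,0,-1],[0,0,-6.2,0,0,0,-1],[0,0,-6.2,0,0,0,-1],[0,0,-6.2,0,0,0,-1]]]' 5
python3 - <<'E'
from h import *
import cv2
s=arm.observe();print(s['position'],s['force'],s['ee_rot'])
a=arm.get_image('scene')[:,:,::-1]
cv2.imwrite('pics/s13.png',cv2.resize(a[140:280,180:320],None,fx=4.2,fy=4.2,interpolation=cv2.INTER_CUBIC))
M=arm.camera_model('scene');f=210/np.tan(np.radians(M['vfov']/2));p=s['position']
for dz in (-.010,-.015,-.02):
    c=np.linalg.inv(M['cam_to_world'])@np.array([p[0]-.0095,p[1],p[2]-dz,1]);q=c[:2]/c[2]*f+[M['cx'],M['cy']];print(dz,(q-[180,140])*4.2)
E
```

```text
clock: 10.25
position: [0.4591, 0.1157, 0.0672]
ee_rot: [-3.141, -0.0, -0.004]
force: [0.1, -0.2, 0.3]
width: 0.005
[0.45911978 0.11566466 0.06721229] [ 0.08311724 -0.165364    0.34599108] [-3.14109019e+00 -1.03232083e-04 -3.75700422e-03]
-0.01 [185.39667451 337.06515196]
-0.015 [184.64872436 329.5651047 ]
-0.02 [183.8952634 322.009798 ]
```

View pics/s13.png

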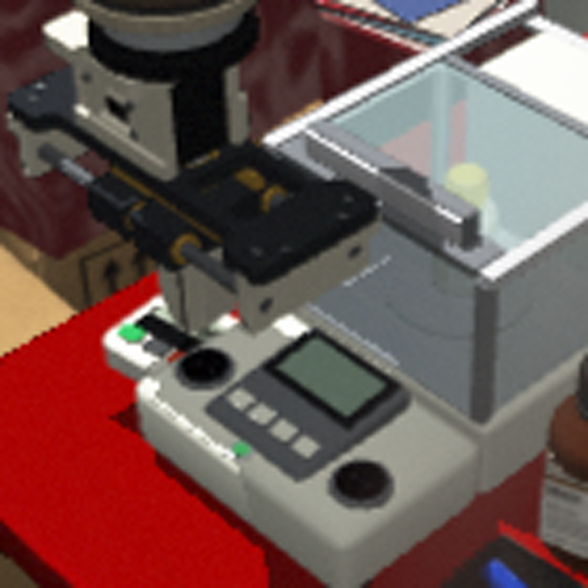

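```bash
for i in 1; do python3 -m creep '[[[0,0,-0.15,0,0,0,-1],[0,0,-0.15,0,0,0,-1],[0,0,-0.15,0,0,0,-1],[0,0,-0.15,0,0,0,-1],[0,0,-0.15,0,0,0,-1]]]' 5; done
python3 -m creep '[[[0,0,0,0,0,0,-1],[0,0,0,0,0,0,-1],[0,0,0,0,0,0,-1],[0,0,0,0,0,0,-1],[0,0,0,0,0,0,-1]]]' 5
python3 -m creep '[[[0,0,0,0,0,0,-1],[0,0,0,0,0,0,-1],[0,0,0,0,0,0,-1],[0,0,0,0,0,0,-1],[0,0,0,0,0,0,-1]]]' 5
python3 -m creep '[[[0,0,0,0,0,0,-1],[0,0,0,0,0,0,-1],[0,0,0,0,0,0,-1],[0,0,0,0,0,0,-1],[0,0,0,0,0,0,-1]]]' 5
python3 - <<'E'
from h import *
import cv2
print(arm.observe()['position'])
cv2.imwrite('pics/s14.png',cv2.resize(arm.get_image('scene')[140:280,180:320,::-1],None,fx=4.2,fy=4.2,interpolation=cv2.INTER_CUBIC))
E
```

```text
clock: 10.8
position: [0.4578, 0.1152, 0.0641]
ee_rot: [3.142, 0.0, -0.0]
force: [1.1, 0.4, 0.3]
width: 0.002
clock: 11.3
position: [0.4578, 0.1152, 0.064]
ee_rot: [3.142, 0.0, -0.0]
force: [0.3, -0.8, -0.3]
width: 0.005
clock: 11.8
position: [0.4578, 0.1152, 0.064]
ee_rot: [3.142, 0.0, 0.0]
force: [-0.4, 0.2, -0.8]
width: 0.007
clock: 12.3
position: [0.4578, 0.1152, 0.0641]
ee_rot: [3.142, 0.0, 0.0]
force: [0.2, 0.5, -0.3]
width: 0.007
[0.45782138 0.1152343  0.06405306]
```

View pics/s14.png

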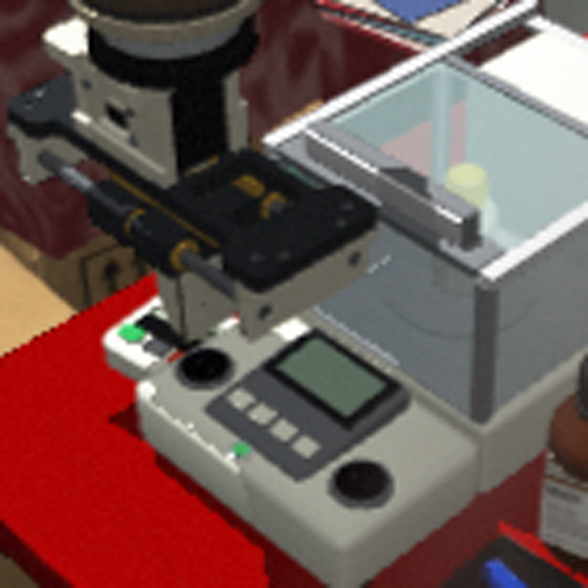

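The tip is steady about 24 mm above the window. One more half second for margin, then straight up and away.

```bash
python3 -m creep '[[[0,0,0,0,0,0,-1],[0,0,0,0,0,0,-1],[0,0,0,0,0,0,-1],[0,0,0,0,0,0,-1]]]' 5
python3 -m creep '[[[0,0,4.5,0,0,0,-1],[0,0,9,0,0,0,-1],[0,0,13.5,0,0,0,-1],[0,0,18,0,0,0,-1],[0,0,22.5,0,0,0,-1]]]' 5
python3 -m creep '[[[-2,0.5,4,0,0,0,-1],[-4,1,6,0,0,0,-1],[-4,1,6,0,0,0,-1],[-4,1,6,0,0,0,-1],[-4,1,6,0,0,0,-1]]]' 5
python3 - <<'E'
from h import *
import cv2
s=arm.observe();print(s['position'],s['force'],abs(s['dq']).max())
cv2.imwrite('pics/s15.png',cv2.resize(arm.get_image('scene')[110:310,180:380,::-1],None,fx=3,fy=3,interpolation=cv2.INTER_CUBIC))
cv2.imwrite('pics/t15.png',arm.get_image('top')[:,:,::-1])
E
```

```text
clock: 12.75
position: [0.4578, 0.1152, 0.064]
ee_rot: [3.142, 0.0, -0.0]
force: [0.5, 0.2, 0.3]
width: 0.008
clock: 13.25
position: [0.4573, 0.1152, 0.2911]
ee_rot: [3.142, 0.001, 0.0]
force: [1.3, -0.2, -1.1]
width: 0.012
clock: 13.75
position: [0.4178, 0.1245, 0.3479]
ee_rot: [3.141, -0.001, -0.003]
force: [-0.3, -0.5, -0.6]
width: 0.008
[0.41782626 0.12454155 0.34791689] [-0.33161778 -0.47567455 -0.58356775] 0.012246276250988135
```

View pics/s15.png

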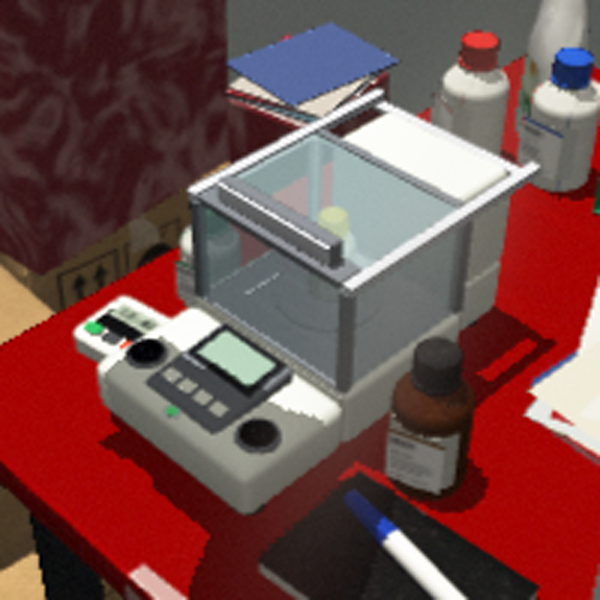

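View pics/t15.png

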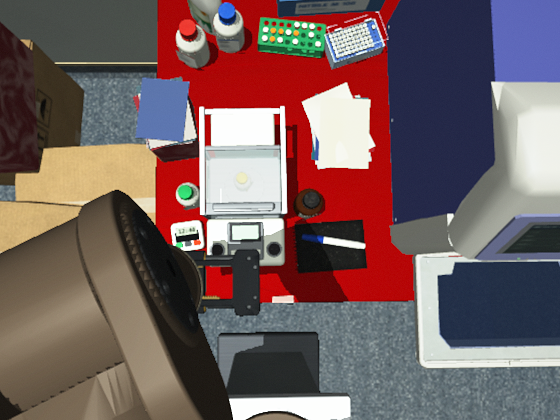

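The lid is shut, the vial is upright under it at (332,225), and everything around the balance is in place. The hand is about 30 cm above the console.

```bash
python3 -c "
from cell import arm
print(arm.sign_off())"
```

```text
the job is handed in; nothing more can be done
None
```

I shut the draft-shield lid, held the fingertips over the left-hand window for the tare, moved the hand away, and handed the job in at about 14 s. No display reading was checked, so I can't confirm the tare itself registered.

- **Lid:** I pushed the grip bar from behind with closed fingers. The bar moved about 58 mm and the lid's front edge is now flush with the shield's front. Force peaked at about 20 N along the push, with about 13 N vertically, when the lid met its stop; I backed off straight away.
- **Tare:** I held the tips about 24 mm above the left window, centred to about 3 mm, for a bit over 2 s with no contact force. I then lifted straight up to roughly 30 cm above it. The fingertips never came near the right-hand window.
- **Final pictures:** The vial is upright, the surrounding items look unmoved, and the robot is touching nothing.

**Disagreement with the spec:** The stated tool geometry puts the fingertips 17 mm ahead of the TCP. Both the scene and wrist cameras showed them about 15 mm behind it.

Two physical checks agreed with the cameras:
- A sideways probe at a height where the stated tips would have hit the bar touched nothing.
- The TCP later went below the glass level without contact.

I used the measured tip position for both the push and the hold. The hover height depends on it and is good to about ±3 mm. The top and scene cameras also differed by about 3 mm on the left window's position; I aimed between them.

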